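# Put the jar mill in third gear and start it

### The arm

A 6-joint arm with a two-finger parallel gripper is mounted at the origin on a cart in front of the work surface, level with it; the furniture and walls round the work are solid. World frame = base frame: x ahead of the robot, y to its left, z up, the work surface at z = 0. Lengths are in m, angles in rad, forces in N, time in s.
With the tool pointing down it reaches from about 0.325 to 0.925 m from the base axis. Payload 3.1 kg.
Tool frame: the origin (TCP) lies at the centre of the arm's flange, where the gripper is bolted on; the fingertips stand 173 mm ahead of it and the grasp point (between the pads) lies 155 mm ahead of it; z points along the fingers, y is the line along which they close (so a half turn about z gives the same grasp; the last joint's range is limited). The gripper opens to 85 mm and grips with 20 to 120 N. Pads are 22 mm wide; open, the fingers measure 114 mm over their backs; the gripper's body (76 mm by 85 mm) begins 54 mm behind the grasp point. The pads swing forward as they close: fully open they stand 13 mm farther back than shut.
Start: joints at [-0.112, 0.217, 1.613, -0, 1.311, -0.112], TCP at [0.625, 0, 0.405] pointing down, gripper open.
Joint ranges: [-2.75, 2.75], [-0.78, 2.1], [0.31, 2.55], [-1.13, 4.27], [0.13, 2.63], [-2.58, 2.58]. Speed limits (rad/s): [2.79, 2.79, 3.14, 3.14, 3.14, 3.14].

### API

Orientations are given as a rotation vector (axis times angle).
In Python, from bench import * gives the robot as it stands.
- The arm moves only by the tool send_rows, never from a script. Its argument "rows" is a list of rows, each a list of 7 numbers: the turn, a rotation vector about the tool's x, y, z in units of 5 degrees (1.0 is 5 degrees), then the shift along the tool's x, y, z in units of 50 mm (1.0 is 50 mm), then the closure, from -1 (fully open) to 1 (shut), so that 0 is half open. A call has 1 to 20 rows; each row is the pose to reach, as a shift and turn from the pose commanded when the call began, along the tool's axes at that moment; what a row does not reach only later rows make up. A row lasts 1/10 s, in which the tool goes at most 50 mm and 8.59 degrees, less where a joint would pass 70% of its speed; a pose out of reach is approached as far as the arm can. A call with a gripper value outside its range is refused whole. The fingers move at their own pace and stop on an object; the grip force is fixed at half the most. Time passes only in rows, so rows that repeat a pose let the fingers close. It gives the time, the measured TCP pose, the force, the opening and the grip force at its end, in the units of the state.
- sense(): the state, without advancing time (a new reading comes with each control period).
- get_image(name): name is "scene" or "side" or "wrist"; returns the picture (384x512x3 uint8, red, green, blue); there is no depth.
- calibration(name): a dict with "fx", "fy", "cx", "cy" (pixels), "extrinsics" (4x4, takes a point from camera to world coordinates); the wrist camera has in their place "tool_from_camera" (4x4, takes a point from camera to tool coordinates, whose origin is the TCP and whose axes are the flange's). Camera axes: x right, y up, looking along -z (the intrinsics and any distortion apply to the point x, -y, -z); pixel columns grow to the right and rows downward; lengths in m; the calibration is good to about 2 mm. A picture is of the moment at which its call begins: read the wrist's pose just before it. calibration takes no time and is no camera call.
- finish_job(): hands the job in; it is judged then, once.
The state is a dict: "clock": time; "qpos": joint angles; "qvel": joint speeds; "joint_torque": joint torques, N m; "position": TCP position; "eef_rot": TCP orientation; "force": force on the tool from outside, world axes, zero at the start; "wrist_torque": the same for the moment, N m; "finger_gap": finger opening in m; "grip_force": force on a finger pad.
Only numpy, scipy, OpenCV 4.12 (cv2) and the standard library are available. Lean on these libraries where they do the work, as an engineer would, in place of code of your own. Each camera call takes 0.05 s, during which the arm holds its last target. There are 200 camera calls.

### The job

The jar mill was left in second gear with its switch off. With the mill standing still, push its gear lever with the fingertips out of the near left slot, across the neutral channel and forward until it is fully home in third gear, the far right slot; do not pinch the lever or force it. Only then start the mill by pressing the raised end of its rocker switch all the way down, and leave the jar on the rollers and everything else where it is.

Things in the scene. Friction and masses are not known exactly. Their poses are not given: they have to be found in the camera images.
- jar_mill: Jar mill, fixed on the worktop. Gear housing: white casing with grey cover, 180 (x) x 150 (y) mm, flat top 104 mm high; origin under the housing's centre, x = far (away from the operator), y = left, z up. On its right, to y = -305 mm, is the roller bed: two black rubber rollers with a jar on them, its top 138 mm high.
- gate: Grey gate plate on the housing, 100 x 84 mm, top face 115 mm high; origin in its middle, axes as the mill's. H-shaped opening: two legs along x, centred at y = +-15 mm, 14 mm wide, ending at x = +-28 mm, joined by the neutral channel along y, 18 mm wide. Slots: far left first (1 dimple), near left second (2), far right third (3), near right fourth (4).
- knob (a point): Centre of the black ball knob, 34 mm in diameter, on top of the gear lever. Upright in neutral it stands 187 mm above the worktop over the middle of the gate; it travels about 45 mm far and near and 30 mm left and right of there. The lever has no spring: it stays where it is left; about 2 N at the knob moves it.
- third_home (a point): Point fixed to the mill where the knob's centre stands when the lever is fully home in third gear.
- gear_across (a joint): Sideways tilt of the gear lever, rad: negative = left, 0 = middle, positive = right. In the left leg about -0.20, in the right leg about +0.20 (+-0.03 play).
- gear_fore (a joint): Forward tilt of the gear lever, rad: positive = far (away from the operator), 0 = neutral channel (+-0.06 play), about +0.30 = home at the end of a far slot, about -0.30 = at the end of a near slot. It starts in the near left slot, anywhere from its end to just short of neutral.
- gear_lever: The gear lever: a 9 mm steel rod with the ball knob. It tilts about its origin, 37 mm above the worktop under the middle of the gate; z runs along the rod, the knob's centre is 150 mm up it. The rod is stopped by the edges of the gate.
- rocker (a joint): Tilt of the black rocker switch, rad: 0 = off (left end raised), 0.36 = on (left end fully down). It stays where it is left; about 3 N at the raised end moves it.
- rocker_press (a point): Point on the top of the rocker's raised left end, to be pressed down by about 6 mm. The rocker's black paddle measures 26 (x) x 53 (y) mm and is pivoted at x = -62, y = +30, z = 111.5 mm in the mill's frame about the mill's x direction; the point lies 18 mm left of the pivot.
- mill_jar: Amber jar, 66 mm diameter and 147 mm long, lying loose across the two rollers of the mill, its bottom towards the housing; origin at the centre of its bottom, z along its axis.
- timer: Lab timer, 58x70x18 mm, lying in front of the roller bed; origin under its centre.
- vial_a: Small vial, 27 mm diameter, 56 mm high, standing behind the roller bed; origin under its centre.
- vial_b: Smaller vial, 24 mm diameter, 50 mm high, standing beside the other vial; origin under its centre.
- amber: Amber reagent bottle, 60 mm diameter, 122 mm high, standing left of the mill; origin under its centre.
- media: Small media bottle, 56 mm diameter, 105 mm high, standing right of the mill; origin under its centre.
- book: Spiral notebook, 210x153x16 mm, lying at the right; origin under its centre.
- pen: Marker pen, 135 mm long, 17 mm thick, lying at the left; origin under its middle.
Not all that is in view belongs to the job. Leave any green or red look-alike of the mill_jar alone.

How it is judged:
On the way, in this order (a step that is already met when the one before it is completed fails the run):
1. the gear lever is home in third gear, the far right slot (value of joint gear_across above 0.14 rad and value of joint gear_fore above 0.25 rad), for 0.2 s.
2. the rocker switch is pressed on (value of joint rocker above 0.28 rad), for 0.2 s.
At the end, for the whole second after the job is handed in: The lever stands in the far right slot, tilted right by more than 0.14 rad and forward by more than 0.25 rad; the rocker is past 0.28 rad; the jar still lies on the rollers within 20 mm of where it was, and all is at rest (all of step 1 and value of joint rocker above 0.28 rad and velocity of joint gear_fore below 0.05 rad/s and linear speed of mill_jar below 0.02 m/s and z of mill_jar in the frame of jar_mill above 0.095 m and not (distance of mill_jar from where it was at the start of the episode above 0.02 m)); the robot touches nothing.
It fails at once if the switch is put on (past 0.18 rad) while the lever is not home in third gear (value of joint rocker above 0.18 rad and not (value of joint gear_across above 0.14 rad and value of joint gear_fore above 0.25 rad)).
It fails at once if the lever is pinched or forced: more than 35 N between the fingers and the lever (contact force between the fingers and gear_lever above 35 N).
It fails at once if the jar is shifted or lifted by more than 20 mm (distance of mill_jar from where it was at the start of the episode above 0.02 m).
It fails at once if something standing or lying round the mill is moved by more than 30 mm (distance of any of timer, vial_a, vial_b, amber, media, book, pen from where it was at the start of the episode above 0.03 m).
It also fails if it takes over 62 s, if anything falls off the work surface, if the arm or the gripper's body presses on something with over 40 N, if the wrist force passes 120 N, or if a joint passes its speed limit or range.

## Working session

There is one attempt and no reset: what is moved stays moved. The work goes in short steps, Python scripts to look and compute and a tool call to move; the robot and the scene stay as the last step left them, time stands still between calls to the robot, and variables do not carry over. Pictures are saved under pics/ and viewed, at most 12 in all, crops included, and the job is handed in when it is done.

Besides the shell and the picture viewer there is one more tool, called after "Request:" by a JSON object that holds its "method" and its "body". send_rows: Moves the arm, as the interface text tells. Its arguments: {"type":"object","properties":{"rows":{"type":"array"}},"required":["rows"]}

```bash
mkdir -p pics; python3 - <<'E'
from bench import *
import cv2,numpy as np
s=sense();print({k:np.round(s[k],4) for k in('clock','position','eef_rot','finger_gap','force')})
ims=[]
for n in("scene","side","wrist"):
    im=get_image(n);cv2.imwrite(f"pics/{n}0.png",im[...,::-1]);c=calibration(n);print(n,{k:np.round(v,3).tolist() for k,v in c.items()})
    ims.append(im[...,::-1])
cv2.imwrite("pics/sw.png",np.vstack([cv2.resize(np.hstack(ims[:2]),(800,300)),cv2.resize(np.hstack([ims[2],ims[2]*0]),(800,300))]))
E
```

```text
{'clock': np.float64(0.0), 'position': array([6.246e-01, 1.000e-04, 4.034e-01]), 'eef_rot': array([-2.2201, -2.2201,  0.0023]), 'finger_gap': np.float64(0.0856), 'force': array([ 0.1549, -0.1936, -0.569 ])}
scene {'fx': 347.474, 'fy': 347.474, 'cx': 250.326, 'cy': 187.828, 'extrinsics': [[-0.809, 0.314, -0.498, -0.143], [-0.588, -0.437, 0.68, 0.818], [-0.004, 0.843, 0.538, 0.911], [0.0, 0.0, 0.0, 1.0]]}
side {'fx': 457.713, 'fy': 457.713, 'cx': 257.725, 'cy': 189.618, 'extrinsics': [[-0.909, 0.269, -0.319, 0.069], [-0.417, -0.584, 0.696, 0.911], [0.001, 0.766, 0.643, 1.118], [0.0, 0.0, 0.0, 1.0]]}
wrist {'fx': 325.899, 'fy': 325.899, 'cx': 254.49, 'cy': 193.482, 'tool_from_camera': [[-0.0, 0.958, 0.287, 0.072], [1.0, 0.0, 0.0, 0.001], [0.0, 0.287, -0.958, 0.031], [0.0, 0.0, 0.0, 1.0]]}
```

View pics/scene0.png

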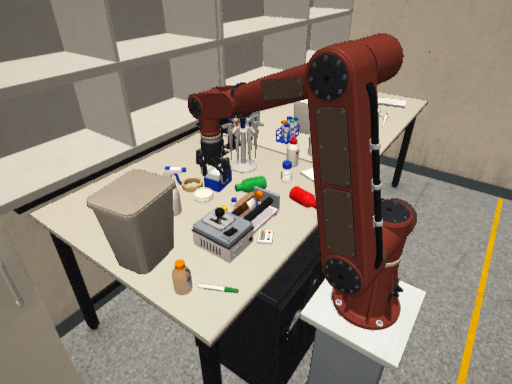

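View pics/side0.png

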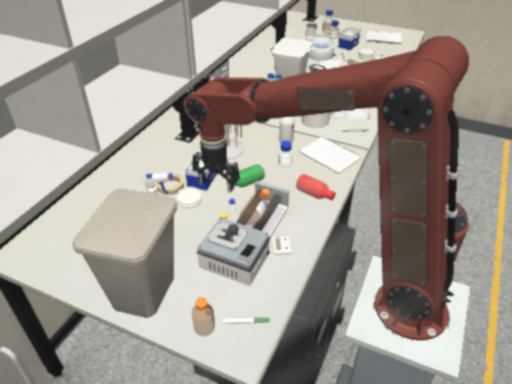

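View pics/wrist0.png

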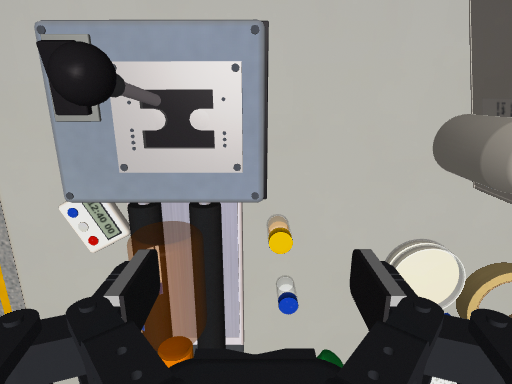

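The wrist view shows the mill's cover from (38,20) to (268,200), and the gate plate from (112,62) to (242,172). The H opening is around (178,118). The black knob at (83,73) leans near-left, with its rod entering the near-left leg at about (150,100), so the lever is in second. The rocker is behind the knob at (75,85). The amber jar is on the rollers at (165,280). The red and green jars lie elsewhere and are look-alikes.

```bash
cat > h.py <<'E'
from bench import *
import cv2,numpy as np
from scipy.spatial.transform import Rotation as R
def cast(px,z,s,name="wrist"):
    c=calibration(name);px=np.atleast_2d(np.asarray(px,float))
    d=np.c_[(px[:,0]-c["cx"])/c["fx"],-(px[:,1]-c["cy"])/c["fy"],-np.ones(len(px))]
    if name=="wrist":
        T=np.eye(4);T[:3,:3]=R.from_rotvec(s["eef_rot"]).as_matrix();T[:3,3]=s["position"];T=T@c["tool_from_camera"]
    else: T=np.array(c["extrinsics"])
    d=d@T[:3,:3].T;o=T[:3,3]
    return o+d*((z-o[2])/d[:,2])[:,None]
def project(P,s,name="wrist"):
    c=calibration(name);T=np.eye(4)
    if name=="wrist":
        T[:3,:3]=R.from_rotvec(s["eef_rot"]).as_matrix();T[:3,3]=s["position"];T=T@c["tool_from_camera"]
    else:T=np.array(c["extrinsics"])
    p=(np.atleast_2d(P)-T[:3,3])@T[:3,:3]
    return np.c_[c["cx"]+c["fx"]*p[:,0]/-p[:,2],c["cy"]-c["fy"]*p[:,1]/-p[:,2]]
E
python3 - <<'E'
from h import *
s=sense();im=cv2.imread("pics/wrist0.png");hsv=cv2.cvtColor(im,cv2.COLOR_BGR2HSV)
print("plate,cover,knob hsv",hsv[150,120:124],hsv[190,200],hsv[85,80])
roi=np.zeros(im.shape[:2],np.uint8);roi[45:190,90:255]=255
m=((hsv[...,1]<40)&(hsv[...,2]>140)).astype(np.uint8)*255&roi
cs=max(cv2.findContours(m,cv2.RETR_EXTERNAL,cv2.CHAIN_APPROX_NONE)[0],key=cv2.contourArea)
w=cast(cs[:,0],.115,s)
r=cv2.minAreaRect((w[:,:2]*1000).astype(np.float32));print("gate rect mm",r)
m=((hsv[...,0]>95)&(hsv[...,0]<125)&(hsv[...,1]>40)&(hsv[...,2]>90)).astype(np.uint8)*255;m[210:]=0;m[:,300:]=0
cs=max(cv2.findContours(m,cv2.RETR_EXTERNAL,cv2.CHAIN_APPROX_NONE)[0],key=cv2.contourArea)
print("cover",cv2.minAreaRect((cast(cs[:,0],.104,s)[:,:2]*1000).astype(np.float32)))
g=(hsv[...,2]<70).astype(np.uint8)*255
print("screws",cast([(236,68),(124,167),(238,166)],.115,s).round(4))
k=cv2.morphologyEx(g[:130,:130],cv2.MORPH_OPEN,np.ones((25,25),np.uint8) if 0 else cv2.getStructuringElement(cv2.MORPH_ELLIPSE,(51,51)))
c=max(cv2.findContours(k,cv2.RETR_EXTERNAL,cv2.CHAIN_APPROX_NONE)[0],key=cv2.contourArea)
ctr,rad=cv2.minEnclosingCircle(c);print("knob",ctr,rad,cast([ctr],.18,s).round(4))
v=im[10:210,20:290];cv2.imwrite("pics/c1.png",cv2.resize(v,None,fx=2.9,fy=2.9,interpolation=cv2.INTER_CUBIC))
E
```

```text
plate,cover,knob hsv [[  5   8 190]
 [  5   8 191]
 [ 10   8 190]
 [  0   7 190]] [109  42 163] [140  26  29]
gate rect mm ((564.629150390625, 55.024200439453125), (100.79369354248047, 84.52865600585938), 0.00533556193113327)
cover ((545.07275390625, 55.204261779785156), (165.04270935058594, 136.11785888671875), 0.015039793215692043)
screws [[0.611  0.0924 0.115 ]
 [0.5194 0.0177 0.115 ]
 [0.6113 0.0185 0.115 ]]
knob (79.88473510742188, 74.35691833496094) 37.32206726074219 [[0.5275 0.0841 0.18  ]]
```

View pics/c1.png

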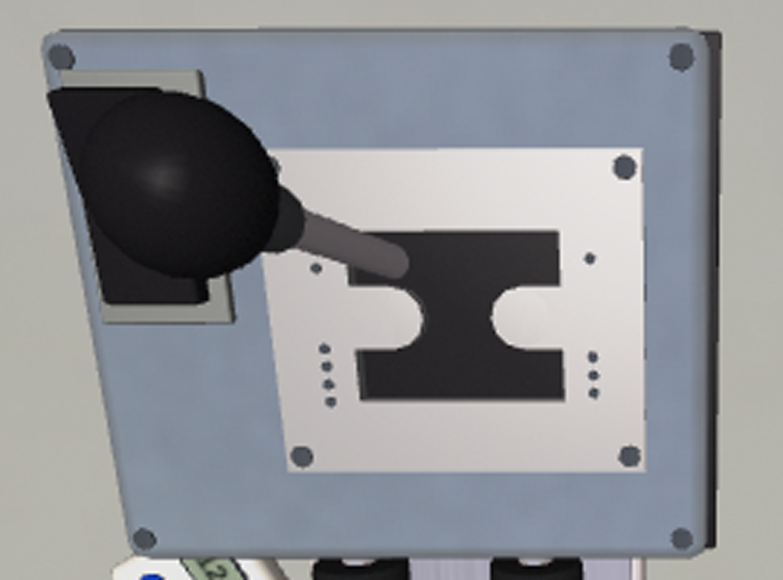

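The gate rectangle measures 100.8 x 84.5 mm against the given 100 x 84. Its centre is (0.565, 0.055) with yaw about 0. The knob is at about (0.5275, 0.084, 0.18), which means across about -0.2 and fore about -0.25. I'll straddle the knob with the open fingers and push it with the near pad.

Request:
{"method": "send_rows", "body": {"rows": [[0, 0, 0, 0.4, -0.5, 0, -1], [0, 0, 0, 0.8, -1, 0, -1], [0, 0, 0, 1.2, -1.5, 0, -1], [0, 0, 0, 1.68, -1.94, 0, -1], [0, 0, 0, 1.68, -1.94, 0, -1], [0, 0, 0, 1.68, -1.94, 0, -1]]}}

```text
clock: 0.75
position: [0.5277, 0.0844, 0.4046]
eef_rot: [2.219, 2.223, -0.0]
force: [-0.3, -0.4, 1.6]
finger_gap: 0.0853
grip_force: 0.0
```

```bash
python3 - <<'E'
from h import *
s=sense();im=get_image("wrist")[...,::-1];cv2.imwrite("pics/w1.png",im);print(s["position"],s["eef_rot"])
s0=dict(s);s0["position"]=np.array([.6246,.0001,.4034]);s0["eef_rot"]=np.array([-2.2201,-2.2201,.0023])
print("cover screws",cast([(41.4,29.7),(254.8,29.7),(69.7,195.5),(254.8,195.5)],.104,s0).round(4))
print("bezel",cast([(20+62/2.9,10+70/2.9),(20+235/2.9,10+323/2.9),(20+103/2.9,10+323/2.9),(20+202/2.9,10+70/2.9)],.106,s0).round(4))
print("knob proj",project([[.5275,.0841,.18]],s))
E
```

```text
[0.52771103 0.08437108 0.40461471] [ 2.21949808e+00  2.22252227e+00 -1.22697580e-04]
cover screws [[ 0.4648  0.1202  0.104 ]
 [ 0.6246  0.1201  0.104 ]
 [ 0.4649 -0.0096  0.104 ]
 [ 0.6246 -0.0095  0.104 ]]
bezel [[0.4655 0.1169 0.106 ]
 [0.5014 0.0532 0.106 ]
 [0.4648 0.0532 0.106 ]
 [0.5015 0.1168 0.106 ]]
knob proj [[253.27708057 215.62245196]]
```

View pics/w1.png

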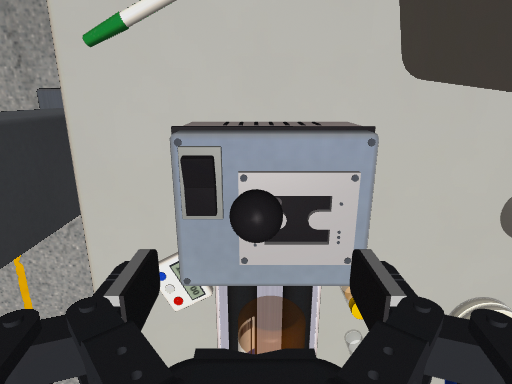

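The wrist view shows the knob at (256,216), within 3 px of the prediction and centred between the fingers. The rocker at (199,185) agrees with its given place relative to the housing. Next I go down and push far until the lever is in neutral.

Request:
{"method": "send_rows", "body": {"rows": [[0, 0, 0, 0, 0, 0.4, -1], [0, 0, 0, 0, 0, 0.8, -1], [0, 0, 0, 0, 0, 1.2, -1], [0, 0, 0, 0, 0, 1.6, -1], [0, 0, 0, 0, 0, 1.6, -1], [0, 0, 0, 0, 0.2, 1.6, -1], [0, 0, 0, 0, 0.4, 1.6, -1], [0, 0, 0, 0, 0.5, 1.6, -1], [0, 0, 0, 0, 0.6, 1.6, -1], [0, 0, 0, 0, 0.7, 1.6, -1], [0, 0, 0, 0, 0.8, 1.6, -1]]}}

```text
clock: 1.9
position: [0.5683, 0.0841, 0.3249]
eef_rot: [-2.221, -2.221, 0.0]
force: [-2.6, 0.1, 2.1]
finger_gap: 0.0848
grip_force: 1.2
```

Request:
{"method": "send_rows", "body": {"rows": [[0, 0, 0, 0, 0.1, 0, -1], [0, 0, 0, 0, 0.2, 0, -1], [0, 0, 0, 0, 0.3, 0, -1], [0, 0, 0, 0, 0.4, 0, -1], [0, 0, 0, 0, 0.45, 0, -1], [0, 0, 0, 0, 0.45, 0, -1]]}}

```text
clock: 2.5
position: [0.591, 0.084, 0.3247]
eef_rot: [2.221, 2.221, 0.001]
force: [-2.2, 0.5, 0.1]
finger_gap: 0.0852
grip_force: 0.5
```

```bash
python3 - <<'E'
from h import *
s=sense();im=get_image("wrist")[...,::-1];cv2.imwrite("pics/w2.png",im);print(s["position"],s["force"])
print(project([[.565,.0845,.184]],s))
E
```

```text
[0.59096815 0.08396419 0.3247124 ] [-2.18519621  0.53299671  0.13450134]
[[185.7584517  290.44060887]]
```

View pics/w2.png

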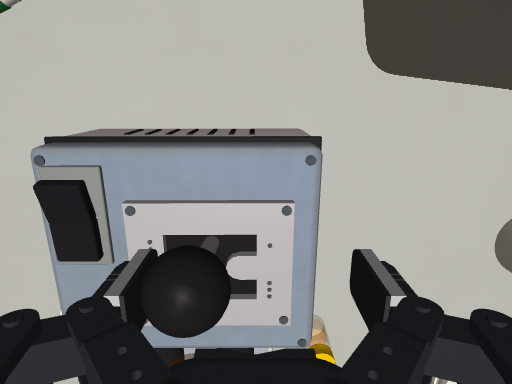

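The knob is at (186,291), exactly where neutral predicts. I lift, turn 90°, and straddle it sideways.

Request:
{"method": "send_rows", "body": {"rows": [[0, 0, 0, 0, -0.3, 0, -1], [0, 0, 0, 0, -0.52, -0.4, -1], [0, 0, 0, 0, -0.52, -0.9, -1], [0, 0, 0, 0, -0.52, -1.4, -1], [0, 0, 0, 0, -0.52, -1.6, -1], [0, 0, 1.5, 0, -0.52, -1.6, -1], [0, 0, 3, 0, -0.52, -1.6, -1], [0, 0, 4.5, 0, -0.52, -1.6, -1], [0, 0, 6, 0, -0.52, -1.6, -1], [0, 0, 7.5, 0, -0.52, -1.6, -1], [0, 0, 9, 0, -0.52, -1.6, -1], [0, 0, 10.5, 0, -0.52, -1.6, -1], [0, 0, 12, 0, -0.52, -1.6, -1], [0, 0, 13.5, 0, -0.52, -1.6, -1], [0, 0, 15, 0, -0.52, -1.6, -1], [0, 0, 16.5, 0, -0.52, -1.6, -1], [0, 0, 18, 0, -0.52, -1.6, -1], [0, 0, 18, 0, -0.52, -1.6, -1], [0, 0, 18, 0, -0.52, -1.6, -1]]}}

```text
clock: 4.45
position: [0.5645, 0.084, 0.4041]
eef_rot: [3.141, 0.004, -0.001]
force: [-0.1, -0.1, 0.0]
finger_gap: 0.0857
grip_force: 0.0
```

```bash
python3 - <<'E'
from h import *
s=sense();print(s["position"],R.from_rotvec(s["eef_rot"]).as_matrix().round(3),s["qpos"].round(2) if hasattr(s["qpos"],'round') else s["qpos"])
im=get_image("wrist")[...,::-1];cv2.imwrite("pics/w3.png",im)
g=(im.max(2)<60).astype(np.uint8)*255
k=cv2.morphologyEx(g,cv2.MORPH_OPEN,cv2.getStructuringElement(cv2.MORPH_ELLIPSE,(41,41)));k[300:]=0
for c in cv2.findContours(k,cv2.RETR_EXTERNAL,cv2.CHAIN_APPROX_NONE)[0]:
    ctr,rad=cv2.minEnclosingCircle(c);print(ctr,rad,cast([ctr],.185,s))
print(project([[.565,.0845,.184]],s))
E
```

```text
[0.56447435 0.08397224 0.40411796] [[ 1.     0.003 -0.   ]
 [ 0.003 -1.    -0.   ]
 [-0.     0.    -1.   ]] [ 0.02  0.1   1.74 -0.    1.29  1.59]
(415.5, 299.0) 10.500100135803223 [[ 0.50828383 -0.02428966  0.185     ]]
(93.0, 299.0) 11.000100135803223 [[0.50770027 0.19115975 0.185     ]]
[[252.67765007 218.63206543]]
```

```bash
cat >> h.py <<'E'
def knob(im,s,near):
    g=(im.max(2)<95).astype(np.uint8)*255;g[330:]=0
    k=cv2.morphologyEx(g,cv2.MORPH_OPEN,cv2.getStructuringElement(cv2.MORPH_ELLIPSE,(35,35)))
    L=[cv2.minEnclosingCircle(c) for c in cv2.findContours(k,cv2.RETR_EXTERNAL,cv2.CHAIN_APPROX_NONE)[0]]
    e=project([near],s)[0];L.sort(key=lambda a:np.hypot(*(np.array(a[0])-e)))
    for ctr,rad in L[:2]:print("knob px",np.round(ctr),round(rad,1),cast([ctr],near[2],s).round(4),"expected",e.round(1))
E
python3 - <<'E'
from h import *
s=sense();im=cv2.imread("pics/w3.png");knob(im,s,[.565,.0845,.184])
E
```

```text
knob px [252. 218.] 28.1 [[0.5657 0.0848 0.184 ]] expected [252.7 218.6]
knob px [138. 286.] 29.3 [[0.5172 0.1608 0.184 ]] expected [252.7 218.6]
```

View pics/w3.png

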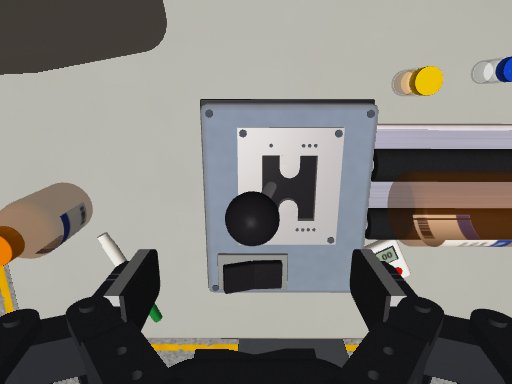

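The knob is at (252,218), i.e. (0.566, 0.085), so the lever is still in neutral on the left. I go down and push it right.

Request:
{"method": "send_rows", "body": {"rows": [[0, 0, 0, 0, 0, 0.4, -1], [0, 0, 0, 0, 0, 0.8, -1], [0, 0, 0, 0, 0, 1.2, -1], [0, 0, 0, 0, 0, 1.5, -1], [0, 0, 0, 0, 0, 1.5, -1], [0, 0, 0, 0, 0.25, 1.5, -1], [0, 0, 0, 0, 0.45, 1.5, -1], [0, 0, 0, 0, 0.55, 1.5, -1], [0, 0, 0, 0, 0.65, 1.5, -1], [0, 0, 0, 0, 0.75, 1.5, -1]]}}

```text
clock: 5.5
position: [0.5649, 0.0462, 0.3309]
eef_rot: [-3.141, 0.001, -0.004]
force: [0.1, 2.4, 1.7]
finger_gap: 0.0857
grip_force: 1.1
```

Request:
{"method": "send_rows", "body": {"rows": [[0, 0, 0, 0, 0.1, 0, -1], [0, 0, 0, 0, 0.2, 0, -1], [0, 0, 0, 0, 0.3, 0, -1], [0, 0, 0, 0, 0.4, 0, -1], [0, 0, 0, 0, 0.5, 0, -1], [0, 0, 0, 0, 0.6, 0, -1], [0, 0, 0, 0, 0.7, 0, -1], [0, 0, 0, 0, 0.8, 0, -1], [0, 0, 0, 0, 0.8, 0, -1]]}}

```text
clock: 6.4
position: [0.5644, 0.0058, 0.3294]
eef_rot: [3.141, -0.001, -0.001]
force: [0.2, 1.4, 2.0]
finger_gap: 0.0855
grip_force: 0.4
```

```bash
python3 - <<'E'
from h import *
s=sense();print(s["position"],s["force"])
im=get_image("wrist")[...,::-1];cv2.imwrite("pics/w4.png",im);knob(im,s,[.565,.0325,.184])
E
```

```text
[0.56441574 0.00577802 0.32944645] [0.15539163 1.43553804 2.01716714]
knob px [170. 284.] 60.9 [[0.566  0.0387 0.184 ]] expected [186.1 285.9]
knob px [154. 224.] 19.8 [[0.5919 0.043  0.184 ]] expected [186.1 285.9]
```

Request:
{"method": "send_rows", "body": {"rows": [[0, 0, 0, 0, 0.06, 0, -1], [0, 0, 0, 0, 0.12, 0, -1], [0, 0, 0, 0, 0.12, 0, -1]]}}

```text
clock: 6.75
position: [0.5643, 0.0003, 0.3293]
eef_rot: [3.142, -0.0, -0.001]
force: [0.1, 0.5, -0.5]
finger_gap: 0.0856
grip_force: 0.6
```

Request:
{"method": "send_rows", "body": {"rows": [[0, 0, 0, 0, -0.3, 0, -1], [0, 0, 0, 0, -0.51, -0.4, -1], [0, 0, 0, 0, -0.51, -0.9, -1], [0, 0, 0, 0, -0.51, -1.5, -1], [0, 0, -1.5, 0, -0.51, -1.5, -1], [0, 0, -3, 0, -0.51, -1.5, -1], [0, 0, -4.5, 0, -0.51, -1.5, -1], [0, 0, -6, 0, -0.51, -1.5, -1], [0, 0, -7.5, 0, -0.51, -1.5, -1], [0, 0, -9, 0, -0.51, -1.5, -1], [0, 0, -10.5, 0, -0.51, -1.5, -1], [0, 0, -12, 0, -0.51, -1.5, -1], [0, 0, -13.5, 0, -0.51, -1.5, -1], [0, 0, -15, 0, -0.51, -1.5, -1], [0, 0, -16.5, 0, -0.51, -1.5, -1], [0, 0, -18, 0, -0.51, -1.5, -1], [0, 0, -18, 0, -0.51, -1.5, -1], [0, 0, -18, 0, -0.51, -1.5, -1]]}}

```text
clock: 8.55
position: [0.5645, 0.0266, 0.4048]
eef_rot: [2.224, 2.219, -0.0]
force: [-0.0, -0.2, -0.1]
finger_gap: 0.0854
grip_force: 0.0
```

```bash
python3 - <<'E'
from h import *
s=sense();print(s["position"],s["eef_rot"])
im=get_image("wrist")[...,::-1];cv2.imwrite("pics/w5.png",im);knob(im,s,[.565,.0265,.184])
E
```

```text
[0.56448102 0.02658124 0.40482992] [ 2.22360775e+00  2.21891341e+00 -3.68093169e-05]
knob px [258. 221.] 30.7 [[0.5669 0.0241 0.184 ]] expected [254.5 217.6]
knob px [372. 285.] 28.8 [[ 0.6427 -0.0216  0.184 ]] expected [254.5 217.6]
```

View pics/w5.png

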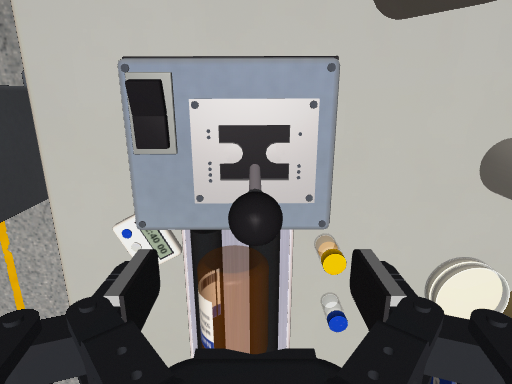

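The view shows the knob at (255,218) with the rod entering the right leg's neutral zone. I push it far into third.

Request:
{"method": "send_rows", "body": {"rows": [[0, 0, 0, 0, 0, 0.4, -1], [0, 0, 0, 0, 0, 0.8, -1], [0, 0, 0, 0, 0, 1.2, -1], [0, 0, 0, 0, 0, 1.52, -1], [0, 0, 0, 0, 0, 1.52, -1], [0, 0, 0, 0, 0.25, 1.52, -1], [0, 0, 0, 0, 0.45, 1.52, -1], [0, 0, 0, 0, 0.55, 1.52, -1], [0, 0, 0, 0, 0.65, 1.52, -1], [0, 0, 0, 0, 0.75, 1.52, -1], [0, 0, 0, 0, 0.75, 1.52, -1]]}}

```text
clock: 9.7
position: [0.6027, 0.026, 0.3291]
eef_rot: [2.221, 2.221, 0.001]
force: [-0.3, -0.1, 0.3]
finger_gap: 0.0852
grip_force: 0.3
```

Request:
{"method": "send_rows", "body": {"rows": [[0, 0, 0, 0, 0.1, 0, -1], [0, 0, 0, 0, 0.2, 0, -1], [0, 0, 0, 0, 0.3, 0, -1], [0, 0, 0, 0, 0.4, 0, -1], [0, 0, 0, 0, 0.5, 0, -1], [0, 0, 0, 0, 0.55, 0, -1], [0, 0, 0, 0, 0.55, 0, -1]]}}

```text
clock: 10.4
position: [0.6298, 0.026, 0.3283]
eef_rot: [-2.221, -2.221, 0.0]
force: [-1.1, 1.1, -0.9]
finger_gap: 0.0853
grip_force: 0.6
```

Now small steps, watching the force.

Request:
{"method": "send_rows", "body": {"rows": [[0, 0, 0, 0, 0.03, 0, -1], [0, 0, 0, 0, 0.06, 0, -1], [0, 0, 0, 0, 0.06, 0, -1]]}}

```text
clock: 10.7
position: [0.6325, 0.026, 0.3287]
eef_rot: [-2.221, -2.221, 0.0]
force: [-1.7, 0.3, -1.7]
finger_gap: 0.0853
grip_force: 0.9
```

```bash
python3 - <<'E'
from h import *
s=sense();print(s["position"],s["force"])
im=get_image("wrist")[...,::-1];cv2.imwrite("pics/w6.png",im);print([project([[.565+d,.0255,.178]],s).round(0).tolist() for d in(.037,.044)])
cv2.imwrite("pics/w6c.png",im)
E
```

```text
[0.63252532 0.02601104 0.32867712] [-1.68584098  0.27832866 -1.69274784]
[[[180.0, 279.0]], [[197.0, 279.0]]]
```

View pics/w6.png

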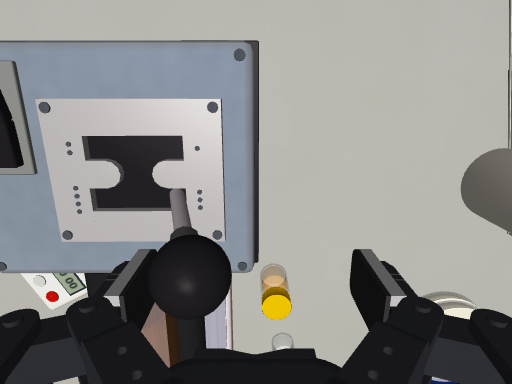

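The knob is at (190,277), about 41 mm forward (fore about 0.28). I nudge it on to the stop.

Request:
{"method": "send_rows", "body": {"rows": [[0, 0, 0, 0, 0.02, 0, -1], [0, 0, 0, 0, 0.04, 0, -1], [0, 0, 0, 0, 0.04, 0, -1]]}}

```text
clock: 11.05
position: [0.6341, 0.026, 0.3284]
eef_rot: [-2.22, -2.22, 0.003]
force: [-4.2, 0.2, -0.5]
finger_gap: 0.0852
grip_force: 2.2
```

Request:
{"method": "send_rows", "body": {"rows": [[0, 0, 0, 0, 0.02, 0, -1], [0, 0, 0, 0, 0.02, 0, -1]]}}

```text
clock: 11.25
position: [0.6347, 0.0261, 0.3282]
eef_rot: [-2.219, -2.22, 0.004]
force: [-5.9, 0.4, -0.2]
finger_gap: 0.0854
grip_force: 3.0
```

Force is up to 6 N at the stop, so the lever is home in third. I back off, lift, shut the fingers and travel over the rocker's raised end.

Request:
{"method": "send_rows", "body": {"rows": [[0, 0, 0, 0, -0.2, 0, -1], [0, 0, 0, 0, -0.5, 0, -1], [0, 0, 0, 0, -0.5, -0.4, -1], [0, 0, 0, 0, -0.5, -1, -1], [0, 0, 0, 0, -0.5, -1.7, -1], [0, 0, 0, 0.4, -1, -1.7, 1], [0, 0, 0, 0.8, -1.5, -1.7, 1], [0, 0, 0, 1.2, -2, -1.7, 1], [0, 0, 0, 1.6, -2.6, -1.7, 1], [0, 0, 0, 1.6, -3.04, -1.7, 1], [0, 0, 0, 1.6, -3.04, -1.7, 1], [0, 0, 0, 1.6, -3.04, -1.7, 1], [0, 0, 0, 1.6, -3.04, -1.7, 1], [0, 0, 0, 1.6, -3.04, -1.7, 1]]}}

```text
clock: 12.65
position: [0.4845, 0.1057, 0.4141]
eef_rot: [2.222, 2.22, 0.002]
force: [-0.0, 0.0, -0.2]
finger_gap: -0.0001
grip_force: 0.0
```

```bash
python3 - <<'E'
from h import *
s=sense();print(s["position"],s["eef_rot"])
im=get_image("wrist")[...,::-1];cv2.imwrite("pics/w7.png",im);knob(im,s,[.608,.026,.178])
g=(im.max(2)<60)
print("rocker px",project([[.4827,.1033,.117],[.4827,.1118,.12]],s).round(0),"tip px",project([s["position"]-[0,0,.173]],s).round(0))
E
```

```text
[0.48454811 0.10565375 0.41414001] [2.22162506e+00 2.21974592e+00 1.87080418e-03]
knob px [421. 308.] 26.0 [[0.608  0.0287 0.178 ]] expected [420.8 311. ]
knob px [255. 312.] 120.1 [[0.4857 0.0254 0.178 ]] expected [420.8 311. ]
rocker px [[251. 188.]
 [251. 179.]] tip px [[253. 253.]]
```

View pics/w7.png

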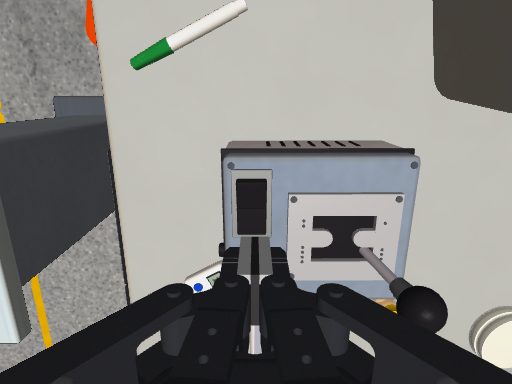

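The knob is home at about (421,308), predicted (421,311). The rocker is at (251,205) and its left end at about (251,185), as predicted. I descend slowly to press.

Request:
{"method": "send_rows", "body": {"rows": [[0, 0, 0, 0, 0, 0.5, 1], [0, 0, 0, 0, -0.02, 1, 1], [0, 0, 0, 0, -0.04, 1.5, 1], [0, 0, 0, 0, -0.04, 1.9, 1], [0, 0, 0, 0, -0.04, 2, 1], [0, 0, 0, 0, -0.04, 2.1, 1], [0, 0, 0, 0, -0.04, 2.2, 1], [0, 0, 0, 0, -0.04, 2.3, 1], [0, 0, 0, 0, -0.04, 2.3, 1]]}}

```text
clock: 13.6
position: [0.4816, 0.106, 0.2987]
eef_rot: [2.222, 2.221, 0.0]
force: [0.4, -0.2, -0.2]
finger_gap: 0.0
grip_force: 0.0
```

Request:
{"method": "send_rows", "body": {"rows": [[0, 0, 0, 0, 0, 0.04, 1], [0, 0, 0, 0, 0, 0.08, 1], [0, 0, 0, 0, 0, 0.08, 1]]}}

```text
clock: 13.9
position: [0.4818, 0.1062, 0.2952]
eef_rot: [2.221, 2.221, 0.002]
force: [1.2, 0.0, 0.9]
finger_gap: -0.0
grip_force: 0.5
```

Request:
{"method": "send_rows", "body": {"rows": [[0, 0, 0, 0, 0, 0.04, 1], [0, 0, 0, 0, 0, 0.06, 1], [0, 0, 0, 0, 0, 0.06, 1]]}}

```text
clock: 14.2
position: [0.4818, 0.1062, 0.292]
eef_rot: [2.221, 2.221, 0.002]
force: [0.4, 0.9, 1.7]
finger_gap: 0.0001
grip_force: 1.2
```

Request:
{"method": "send_rows", "body": {"rows": [[0, 0, 0, 0, 0, 0.03, 1], [0, 0, 0, 0, 0, 0.05, 1], [0, 0, 0, 0, 0, 0.05, 1]]}}

```text
clock: 14.5
position: [0.4816, 0.1059, 0.289]
eef_rot: [2.221, 2.221, -0.0]
force: [1.0, 0.3, 1.3]
finger_gap: 0.0002
grip_force: 0.8
```

Request:
{"method": "send_rows", "body": {"rows": [[0, 0, 0, 0, 0, 0.02, 1], [0, 0, 0, 0, 0, 0.04, 1], [0, 0, 0, 0, 0, 0.04, 1]]}}

```text
clock: 14.8
position: [0.4817, 0.1061, 0.2877]
eef_rot: [-2.221, -2.221, -0.0]
force: [-1.3, 1.3, 4.8]
finger_gap: 0.0001
grip_force: 2.7
```

Request:
{"method": "send_rows", "body": {"rows": [[0, 0, 0, 0, 0, 0.02, 1], [0, 0, 0, 0, 0, 0.04, 1], [0, 0, 0, 0, 0, 0.04, 1]]}}

```text
clock: 15.1
position: [0.4819, 0.1061, 0.2874]
eef_rot: [-2.221, -2.221, 0.001]
force: [-4.9, 1.0, 15.7]
finger_gap: -0.0004
grip_force: 7.5
```

Request:
{"method": "send_rows", "body": {"rows": [[0, 0, 0, 0, 0, 0.02, 1], [0, 0, 0, 0, 0, 0.03, 1], [0, 0, 0, 0, 0, 0.03, 1]]}}

```text
clock: 15.4
position: [0.4821, 0.1062, 0.2873]
eef_rot: [-2.221, -2.221, 0.001]
force: [-7.8, 1.1, 21.2]
finger_gap: 0.0
grip_force: 11.1
```

That is a firm stop at 21 N. I lift and check the rocker.

Request:
{"method": "send_rows", "body": {"rows": [[0, 0, 0, 0, 0, -0.3, 1], [0, 0, 0, 0, 0, -0.9, 1], [0, 0, 0, 0, 0, -1.6, 1], [0, 0, 0, 0, 0, -2.3, 1], [0, 0, 0, 0, 0, -2.6, 1], [0, 0, 0, 0, 0, -2.6, 1], [0, 0, 0, 0, 0, -2.6, 1]]}}

```text
clock: 16.1
position: [0.481, 0.1058, 0.4119]
eef_rot: [-2.22, -2.22, 0.004]
force: [0.6, -0.5, 0.7]
finger_gap: 0.0001
grip_force: 0.0
```

```bash
python3 - <<'E'
from h import *
s=sense();print(s["position"],s["force"])
im=get_image("wrist")[...,::-1];cv2.imwrite("pics/w8.png",im)
a=cv2.imread("pics/w7.png")[130:340,200:460];b=im[130:340,200:460]
cv2.imwrite("pics/c8.png",cv2.resize(np.hstack([a,b]),None,fx=1.53,fy=1.53,interpolation=cv2.INTER_CUBIC))
knob(im,s,[.608,.026,.178])
E
```

```text
[0.48095645 0.10584845 0.41191525] [ 0.56163987 -0.51320463  0.73990475]
knob px [429. 310.] 25.8 [[0.6076 0.0294 0.178 ]] expected [428.9 313.5]
knob px [254. 312.] 119.6 [[0.4808 0.0271 0.178 ]] expected [428.9 313.5]
```

View pics/c8.png

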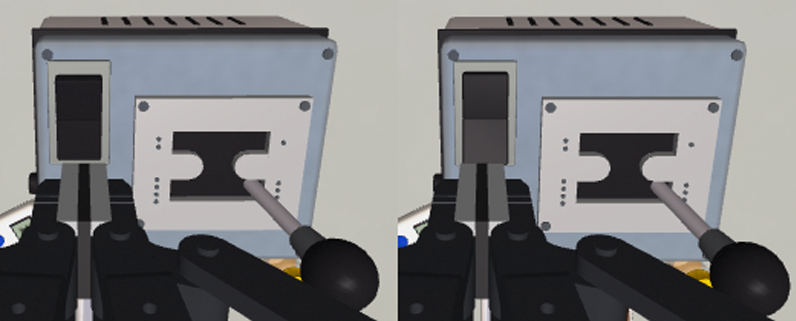

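The rocker has flipped: its right half is now raised and lighter. To be sure I wasn't resting on the bezel, I press once more a little further inward.

Request:
{"method": "send_rows", "body": {"rows": [[0, 0, 0, -0.12, 0.04, 0.5, 1], [0, 0, 0, -0.12, 0.04, 1, 1], [0, 0, 0, -0.12, 0.04, 1.5, 1], [0, 0, 0, -0.12, 0.04, 2, 1], [0, 0, 0, -0.12, 0.04, 2.3, 1], [0, 0, 0, -0.12, 0.04, 2.4, 1], [0, 0, 0, -0.12, 0.04, 2.45, 1], [0, 0, 0, -0.12, 0.04, 2.45, 1]]}}

```text
clock: 16.95
position: [0.4834, 0.1, 0.2907]
eef_rot: [-2.221, -2.221, 0.001]
force: [-0.3, -1.1, 0.6]
finger_gap: -0.0003
grip_force: 0.0
```

Request:
{"method": "send_rows", "body": {"rows": [[0, 0, 0, 0, 0, 0.02, 1], [0, 0, 0, 0, 0, 0.05, 1], [0, 0, 0, 0, 0, 0.05, 1]]}}

```text
clock: 17.25
position: [0.4837, 0.1, 0.2892]
eef_rot: [2.221, 2.221, 0.001]
force: [-0.5, 0.3, -0.0]
finger_gap: 0.0001
grip_force: 0.0
```

Request:
{"method": "send_rows", "body": {"rows": [[0, 0, 0, 0, 0, 0.02, 1], [0, 0, 0, 0, 0, 0.04, 1], [0, 0, 0, 0, 0, 0.04, 1]]}}

```text
clock: 17.55
position: [0.4839, 0.1001, 0.288]
eef_rot: [2.221, 2.221, 0.001]
force: [-1.4, -0.5, 6.6]
finger_gap: 0.0002
grip_force: 3.0
```

Request:
{"method": "send_rows", "body": {"rows": [[0, 0, 0, 0, 0, 0.03, 1], [0, 0, 0, 0, 0, 0.05, 1], [0, 0, 0, 0, 0, 0.05, 1]]}}

```text
clock: 17.85
position: [0.4842, 0.1001, 0.2878]
eef_rot: [2.221, 2.222, -0.001]
force: [-8.0, -0.5, 18.4]
finger_gap: -0.0002
grip_force: 9.1
```

Request:
{"method": "send_rows", "body": {"rows": [[0, 0, 0, 0, 0, -0.3, 1], [0, 0, 0, 0, 0, -0.9, 1], [0, 0, 0, 0, 0, -1.6, 1], [0, 0, 0, 0, 0, -2.3, 1], [0, 0, 0, 0, 0, -2.6, 1], [0, 0, 0, 0, 0, -2.6, 1], [0, 0, 0, 0, 0, -2.6, 1]]}}

```text
clock: 18.55
position: [0.4831, 0.1, 0.4129]
eef_rot: [-2.221, -2.221, 0.002]
force: [-0.7, 0.1, -1.3]
finger_gap: 0.0003
grip_force: 0.0
```

```bash
python3 - <<'E'
from h import *
s=sense();im=get_image("wrist")[...,::-1];cv2.imwrite("pics/w9.png",im);print(s["position"],s["force"])
knob(im,s,[.608,.026,.178])
E
```

```text
[0.48310606 0.09997347 0.41291556] [-0.6655097   0.10355715 -1.26743797]
knob px [427. 304.] 27.2 [[0.6085 0.0275 0.178 ]] expected [426.  305.8]
knob px [254. 312.] 119.6 [[0.4832 0.0206 0.178 ]] expected [426.  305.8]
```

```bash
python3 -c "
from bench import *
print(finish_job())"
```

```text
the job is handed in; nothing more can be done
None
```

I handed the job in at about 18.6 s of the 62 s, with the lever at its stop in third gear (about 0.29 rad forward), the rocker pressed down to a firm stop afterwards, and the robot clear of everything; the arm came into contact only with the knob and the rocker, and the judge's result was not shown.

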